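# Press the nameplate onto the display plinth

### The job

The blank brass nameplate on the wooden display plinth has just been glued. Slide the plinth flat along the bench, without lifting it, until the nameplate lies centred under the pad of the bench press; only then push the press's black palm knob down until the pad is on the plate and the knob's spring is sunk about half way (12 mm of its 23 mm), never bottoming it out, and finish while still holding it there. Leave the other things on the bench where they are.

Things in the scene. Friction and masses are not known exactly. Their poses are not given: they have to be found in the camera images.
- plinth: Loose dark-wood slab 150 x 84 x 22 mm, 0.15 to 0.31 kg, too wide to grip across. Origin: centre of its underside (on the bench). Own x runs along its 150 mm length towards the end that carries the nameplate, the end nearer the press; z up. Best pushed on its bare end face, 75 mm behind the origin.
- plate (a point): Centre of the top face of the blank brass nameplate (44 mm along the plinth x 56 mm across, 3 mm thick, top 25 mm above the bench), fixed on the plinth 50 mm from its origin along the plinth's x, so 25 mm from the plinth's front end.
- press: Grey C-frame bench press, bolted down. Origin: on the bench under the axis of pad and knob. Own x (level) points from this axis to the column; the plinth, 200 to 300 mm back, comes in along +x, nameplate end first, sliding on the bench (no base plate). Column face 34 mm beyond the axis (50 mm wide; foot block 90 wide, 20 high). Arm 44 mm wide, 70 to 100 mm up, ends 25 mm before the axis.
- pad_axis (a point): The point on the pad axis 25 mm above the bench, where the centre of the nameplate's top must come. The black round pad (44 mm across) hangs over it with its underside 40 mm above the bench when the press is up, 15 mm clear of the plate.
- knob_top (a point): Centre of the flat top of the round black palm knob (48 mm across, 12 mm thick) on the pad axis; 180 mm above the bench when the press is up. It is pushed straight down. With the pad on the plate and the knob's spring half sunk its top is 153 mm above the bench.
- ram (a joint): Downward travel of the pad with its rod and aluminium sleeve, m: 0 up, 0.015 with the pad on the nameplate, 0.022 at the lower stop (no plinth below). A return spring lifts it: 3 N at 0, 4.5 N at 0.015.
- knob (a joint): How far the knob is sunk towards the aluminium sleeve below it, against the knob's own spring, m: 0 out, 0.023 bottomed. The spring is preloaded: it starts to give at 6 N, only after the pad has landed, and adds 0.5 N per mm, so 12 N holds 0.012. Both springs push back up as soon as the knob is let go.
- tape: Bystander: upright-bored roll of tape lying flat, 68 mm across, 24 mm high; origin at the centre of its underside. Leave it.
- jar_a: Bystander: small glass paint jar with grey cap, 34 mm across, 52 mm high; origin at the centre of its underside. Leave it.
- sander: Bystander: cork sanding block 70 x 35 x 28 mm; origin at the centre of its underside. Leave it.
- jar_b: Bystander: small amber glass paint jar, 36 mm across, 60 mm high; origin at the centre of its underside. Leave it.
- tin: Bystander: flat dark tin 95 x 60 x 20 mm; origin at the centre of its underside. Leave it.
- glue: Bystander: white glue bottle with pointed nozzle, 40 mm across, 90 mm high; origin at the centre of its underside. Leave it.
- big_jar: Bystander: tall glass jar with steel lid, 70 mm across, 120 mm high; origin at the centre of its underside. Leave it.

How it is judged:
By the outcome, as a careful person would: the job done as asked, in the order asked, and still so for the second after the job is handed in, while the arm keeps its last pose, push and grip.
It also fails if it takes over 61 s, if anything falls off the work surface, if the arm or the gripper's body presses on something with over 40 N, if the wrist force passes 120 N, or if a joint passes its speed limit or range.

### The arm

A 6-joint arm with a two-finger parallel gripper is mounted at the origin on the work surface. World frame = base frame: x ahead of the robot, y to its left, z up, the work surface at z = 0. Lengths are in m, angles in degrees, forces in N, time in s.
With the tool pointing down it reaches from about 0.325 to 0.85 m from the base axis. Payload 4.4 kg.
Tool frame: the origin (TCP) lies midway between the tips of the shut fingers; the grasp point (between the pads) lies 19 mm behind it; z points along the fingers, y is the direction in which the jaws open and shut (so a half turn about z gives the same grasp; the last joint's range is limited). The gripper opens to 94 mm and grips with 3 to 60 N. Pads are 16 mm wide; open, the fingers measure 119 mm over their backs; the gripper's body (75 mm by 177 mm) begins 78 mm behind the grasp point.
Start: joints at [-81.274, 11.837, 88.321, -0, 79.842, -8.623], TCP at [0.171, -0.549, 0.183] pointing down, gripper open.
Joint ranges: [-156.59, 156.59], [-49.26, 127.26], [12.9, 141.05], [-63.56, 243.56], [4.71, 150.69], [-161.64, 161.64]. Speed limits (degrees/s): [159.86, 159.86, 180, 180, 180, 180].

### API

Orientations are given as a 3x3 rotation matrix whose columns are the frame's x, y, z axes.
In Python, from workcell import robot gives the robot as it stands.
- The arm moves only by the tool jog_arm, never from a script. Its argument "motion" is a list of rows, each a list of 7 numbers: the shift along the world's x, y, z in mm, then the turn, a rotation vector about the world's x, y, z in rad, then the closure in counts, from 0 (fully open) to 255 (shut). A call has exactly 10 rows; each row is the pose to reach, as a shift and turn from the pose commanded when the call began; what a row does not reach only later rows make up. A row lasts 1/8 s, in which the tool goes at most 62.5 mm and 10.7 degrees, less where a joint would pass 70% of its speed; a pose out of reach is approached as far as the arm can. A call with a gripper value outside its range is refused whole. The fingers move at their own pace and stop on an object; the grip force is fixed at half the most. Time passes only in rows, so rows that repeat a pose let the fingers close, or fill a call up. It gives the time, the measured TCP pose, the force and the opening at its end, in the units of the state.
- robot.sense(): the state, without advancing time (a new reading comes with each control period).
- robot.get_image(name): name is "side" or "top" or "wrist"; returns a dict with "color" (400x640x3 uint8, blue, green, red), "intrinsics" (3x3 intrinsics, pixels), "origin" and "orientation" of the camera in the world. Camera axes: x right, y up, looking along -z (the intrinsics and any distortion apply to the point x, -y, -z); pixel columns grow to the right and rows downward; lengths in m; the calibration is good to about 2 mm. A picture is of the moment at which its call begins. There is no depth.
- robot.sign_off(): hands the job in, once; it reports no verdict.
The state is a dict: "clock": time; "qpos": joint angles; "qd": joint speeds; "joint_torque": joint torques, N m; "tcp_pos": TCP position; "tcp_rot": TCP orientation; "ft_force": force on the tool from outside, world axes, zero at the start; "wrist_torque": the same for the moment, N m; "opening": finger opening in m.
Only numpy, scipy, OpenCV 4.12 (cv2) and the standard library are available. Lean on these libraries where they do the work, as an engineer would, in place of code of your own. Each camera call takes 0.05 s, during which the arm holds its last target. There are 200 camera calls.

## Working session

There is one attempt and no reset: what is moved stays moved. The work goes in short steps, Python scripts to look and compute and a tool call to move; the robot and the scene stay as the last step left them, time stands still between calls to the robot, and variables do not carry over. Pictures are saved under pics/ and viewed, about 8 in all and at most 12, crops included, and the job is handed in when it is done.

Besides the shell and the picture viewer there is one more tool, called after ">>>" in YAML: its name, and indented under it one key for each argument. jog_arm: Moves the arm, as the interface text tells. Its arguments: {"type":"object","properties":{"motion":{"type":"array"}},"required":["motion"]}

```bash
mkdir -p pics; cat > h.py <<'E'
from workcell import robot
import numpy as np, cv2
def grab(n,f):
    d=robot.get_image(n); cv2.imwrite(f'pics/{f}.png',d['color']); np.savez(f'pics/{f}.npz',**{k:np.array(v) for k,v in d.items()}); return d
def ray(d,uv):
    K=np.array(d['intrinsics']);p=np.linalg.solve(K,np.array([uv[0],uv[1],1.]))
    return np.array(d['origin']),np.array(d['orientation'])@np.array([p[0],-p[1],-p[2]])
def plane(d,uv,z):
    o,v=ray(d,uv); return o+v*(z-o[2])/v[2]
def proj(d,P):
    q=np.array(d['orientation']).T@(np.array(P)-np.array(d['origin']));K=np.array(d['intrinsics'])
    p=K@np.array([q[0],-q[1],-q[2]]);return p[:2]/p[2]
E
python3 - <<'E'
from h import *
for n in('side','top'):
    d=grab(n,n+'0'); print(n,d['origin'],d['orientation'],d['intrinsics'],[k for k in d])
s=robot.sense();print(s['clock'],s['tcp_pos'],s['tcp_rot'],s['ft_force'],s['opening'])
E
```

```text
side [0.11662011 0.79352531 0.65780325] [[-0.85310117  0.25662563 -0.45427049]
 [-0.52142719 -0.44975998  0.72514112]
 [-0.01822288  0.85548772  0.51750235]] [[492.32921679   0.         322.46291011]
 [  0.         492.32921679 204.03011506]
 [  0.           0.           1.        ]] ['color', 'intrinsics', 'origin', 'orientation']
top [0.51772363 0.10311996 0.81953875] [[-0.01833962  0.99707588 -0.0741845 ]
 [-0.99955357 -0.01653363  0.0248858 ]
 [ 0.0235865   0.07460778  0.99693398]] [[394.10457023   0.         320.65897926]
 [  0.         394.10457023 202.11784401]
 [  0.           0.           1.        ]] ['color', 'intrinsics', 'origin', 'orientation']
0.1 [ 0.17131562 -0.54807447  0.18193317] [[ 9.54500892e-01  2.98207869e-01 -3.36249260e-04]
 [ 2.98207927e-01 -9.54498802e-01  2.01711240e-03]
 [ 2.80569276e-04 -2.02560778e-03 -9.99997909e-01]] [ 0.24005138  0.47433583 -1.00711342] 0.09376241707435115
```

View pics/top0.png

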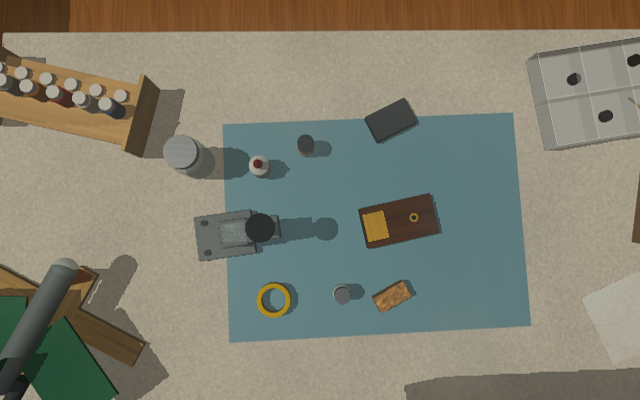

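View pics/side0.png

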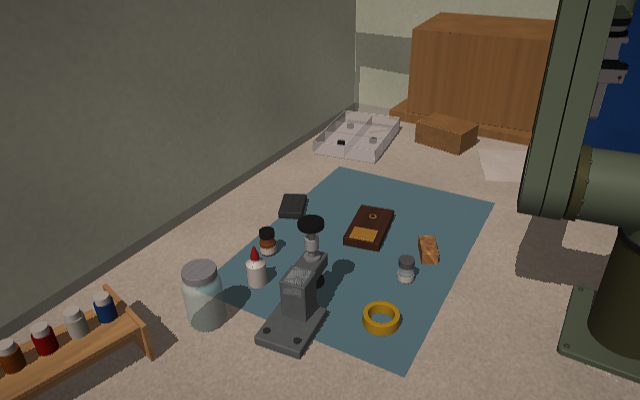

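Top view: plinth at about (400,221), with its brass plate at (375,226) facing the press. The knob is at (260,228) and the foot block at about (225,235). The side view shows the knob at (311,222). The push runs along +y, so next I measure the poses.

```bash
python3 - <<'E'
from h import *
t=dict(np.load('pics/top0.npz'));s=dict(np.load('pics/side0.npz'))
def blob(m,x0,y0,x1,y1):
    M=np.zeros(m.shape,np.uint8);M[y0:y1,x0:x1]=m[y0:y1,x0:x1]*255
    c=max(cv2.findContours(M,cv2.RETR_EXTERNAL,cv2.CHAIN_APPROX_NONE)[0],key=cv2.contourArea);return c
c=t['color'].astype(int);b,g,r=c[...,0],c[...,1],c[...,2]
# plinth top (reddish)
k=blob(r>b+8,350,180,450,260)
hull=cv2.convexHull(k)
P=np.array([plane(t,p,.022)[:2] for p in k[:,0]],np.float32)
rc=cv2.minAreaRect(P);print('plinth',rc)
k=blob((r>b+70)&(g>b+50),350,200,400,250)
P=np.array([plane(t,p,.025)[:2] for p in k[:,0]],np.float32);rp=cv2.minAreaRect(P);print('plate',rp)
d=np.array(rp[0])-rc[0];print('dir',d,np.degrees(np.arctan2(d[1],d[0])))
# knob
k=blob(c.max(2)<45,240,205,280,250);e=cv2.fitEllipse(k);print('knob px',e,plane(t,e[0],.18))
cs=s['color'].astype(int);k=blob(cs.max(2)<45,290,205,330,240);print(cv2.boundingRect(k))
e2=cv2.fitEllipse(k);print('side',e2,plane(s,e2[0],.174))
im=cv2.resize(t['color'][195:275,185:285],(800,640),interpolation=cv2.INTER_CUBIC)
im2=im[:600];cv2.imwrite('pics/pc.png',im2)
E
```

```text
plinth ((0.536933422088623, -0.07460988312959671), (0.08263180404901505, 0.149531751871109), 11.79458999633789)
plate ((0.526928722858429, -0.02619507722556591), (0.055340707302093506, 0.04333963245153427), 11.798421859741211)
dir [-0.0100047   0.04841481] 101.67557185551318Traceback (most recent call last):
  File "<stdin>", line 16, in <module>
cv2.error: OpenCV(4.12.0) /io/opencv/modules/imgproc/src/shapedescr.cpp:361: error: (-201:Incorrect size of input array) There should be at least 5 points to fit the ellipse in function 'fitEllipseNoDirect'
```

```bash
python3 - <<'E'
from h import *
t=dict(np.load('pics/top0.npz'));s=dict(np.load('pics/side0.npz'))
print(t['color'][228,240:285].tolist()[::4],s['color'][222,290:335].tolist()[::4])
im=cv2.resize(t['color'][195:270,185:285],(800,600),interpolation=cv2.INTER_CUBIC)
im2=cv2.resize(s['color'][205:355,235:355],(480,600),interpolation=cv2.INTER_CUBIC)
cv2.imwrite('pics/pc.png',cv2.resize(np.hstack([im,im2]),(800,375)))
E
```

```text
[[108, 112, 107], [109, 114, 107], [46, 47, 44], [47, 47, 44], [46, 47, 43], [47, 47, 42], [48, 47, 43], [48, 48, 43], [50, 49, 43], [72, 73, 66], [68, 68, 55], [89, 88, 68]] [[109, 103, 82], [108, 103, 81], [19, 20, 22], [23, 24, 25], [23, 24, 24], [23, 24, 24], [23, 24, 23], [23, 23, 23], [20, 21, 21], [109, 103, 80], [107, 102, 80], [108, 103, 80]]
```

View pics/pc.png

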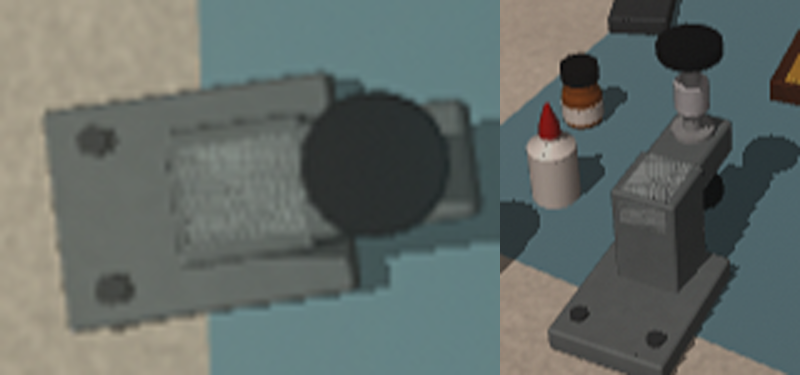

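Crop: foot corners at (45,112), (70,330), (328,75) and (355,288) at 5x. The knob disc is centred at about (375,164).

```bash
python3 - <<'E'
from h import *
t=dict(np.load('pics/top0.npz'));s=dict(np.load('pics/side0.npz'))
def blob(m,x0,y0,x1,y1):
    M=np.zeros(m.shape,np.uint8);M[y0:y1,x0:x1]=m[y0:y1,x0:x1]*255
    return max(cv2.findContours(M,cv2.RETR_EXTERNAL,cv2.CHAIN_APPROX_NONE)[0],key=cv2.contourArea)
k=blob(t['color'].max(2)<58,242,205,277,245);(e,rad)=cv2.minEnclosingCircle(k);a=cv2.fitEllipse(k)
print('knob',e,rad,a[:2],plane(t,e,.18),plane(t,a[0],.18))
ks=blob(s['color'].max(2)<45,285,205,330,245);x,y,w,h=cv2.boundingRect(ks);print(x,y,w,h)
# side: project candidates, compare centre of bounding box of knob disc
m=plane(t,a[0],.18)
th=np.linspace(0,2*np.pi,60)
pp=np.array([proj(s,[m[0]+.024*np.cos(q),m[1]+.024*np.sin(q),z]) for q in th for z in(.168,.18)])
print('side pred',pp.min(0),pp.max(0))
C=[plane(t,(185+u/5-.4,195+v/5-.4),.02)[:2] for u,v in((45,112),(70,330),(328,75),(355,288),(96,140),(114,289))]
A,B,D,E,b1,b2=C
ang=lambda v:np.degrees(np.arctan2(v[1],v[0]))
print(ang(A-D),ang(B-E),ang(A-B)+90,ang(b1-b2)+90, np.linalg.norm(A-B))
for yaw in(ang(A-D)+ang(B-E))/2,:
    u=np.array([np.cos(np.radians(yaw)),np.sin(np.radians(yaw))]);n=np.array([-u[1],u[0]])
    print('midline off vs knob',[(p-m[:2])@n for p in C],[(p-m[:2])@u for p in C])
for nm,(u,v) in dict(tape=(273,300),jara=(342,294),jarb=(306,143),glue=(259,164),sander=(392,296),tin=(390,120)).items():print(nm,plane(t,(u,v),dict(tape=.024,jara=.052,jarb=.06,glue=.08,sander=.028,tin=.02)[nm])[:2])
E
```

```text
knob (256.919677734375, 227.6956024169922) 17.714107513427734 ((259.0633850097656, 227.69778442382812), (28.499897003173828, 31.27507972717285)) [0.5256349  0.19078832 0.18      ] [0.52556895 0.18734124 0.18      ]
285 205 39 29
side pred [295.33890159 214.36274169] [322.52520234 234.92205996]
96.52381676753002 97.25304252404055 96.79199991818498 97.0377581648978 0.08792908669702948
midline off vs knob [np.float64(-0.04392316629360151), np.float64(0.044005795871968144), np.float64(-0.04319554439642526), np.float64(0.043277264939504415), np.float64(-0.029923642227748817), np.float64(0.03027274932738166)] [np.float64(0.14809759666609656), np.float64(0.1482455826774145), np.float64(0.033759613805966274), np.float64(0.033764754664428666), np.float64(0.1291972728616028), np.float64(0.12904038419656552)]
tape [0.38394793 0.1813182 ]
jara [0.39705379 0.04617674]
jarb [0.69050138 0.11067448]
glue [0.6468784  0.19982243]
sander [ 0.38717222 -0.05503074]
tin [ 0.74575673 -0.06394701]
```

>>> jog_arm:
  motion:
    - [40,36,0,0,0,0.15,119]
    - [80,73,0,0,0,0.3,119]
    - [120,110,0,0,0,0.45,119]
    - [160,150,0,0,0,0.6,119]
    - [200,190,0,0,0,0.75,119]
    - [245,230,0,0,0,0.9,119]
    - [290,275,0,0,0,1.05,119]
    - [330,310,0,0,0,1.2,119]
    - [365,345,0,0,0,1.35,119]
    - [388,366,0,0,0,1.473,119]

```text
clock: 1.35
tcp_pos: [0.5604, -0.1806, 0.1823]
tcp_rot: [[-0.21, 0.978, -0.001], [0.978, 0.21, 0.001], [0.001, -0.001, -1.0]]
ft_force: [-0.9, 0.1, 0.5]
opening: 0.0496
```

```bash
python3 - <<'E'
from h import *
s=robot.sense();print(s['clock'],s['tcp_pos'],s['tcp_rot'],s['ft_force'],s['opening'],s['qpos'])
d=grab('wrist','w1');print(d['origin'],proj(d,[.525,.186,.18]))
E
```

```text
1.35 [ 0.56044901 -0.18055908  0.18228993] [[-2.09825459e-01  9.77738507e-01 -8.29643742e-04]
 [ 9.77738453e-01  2.09826070e-01  7.33405289e-04]
 [ 8.91159478e-04 -6.57287487e-04 -9.99999387e-01]] [-0.92279775  0.09123918  0.50195634] 0.04961476492562507 [-2.62858019e+01  1.35727496e+01  8.63000268e+01  1.68718021e-02
  8.01884528e+01 -3.84008314e+01]
[ 0.54507354 -0.10597848  0.38241262] [ 431.96667386 -692.20096907]
```

View pics/w1.png

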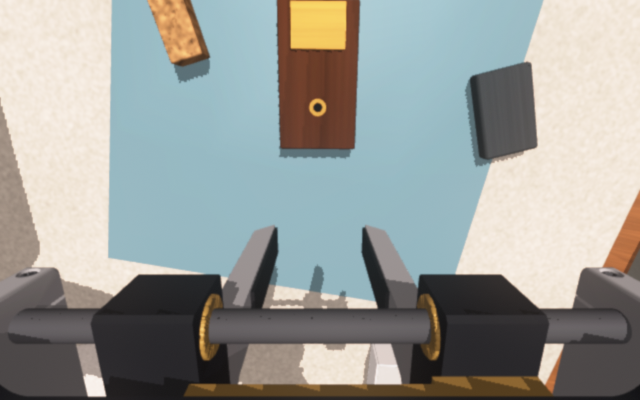

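Wrist view: the plinth's bare end spans (281,149)-(355,149). The fingers straddle column 320, so they are square to it and centred. I lower and approach behind the face.

```bash
python3 - <<'E'
from h import *
d=dict(np.load('pics/w1.npz'))
a,b=plane(d,(281,149),.022),plane(d,(355,149),.022);m=(a+b)/2
print(a,b,m,np.linalg.norm(a-b))
T=np.array([.5604,-.1806]);x=np.array([-.2098,.9777]);n=np.array([.9777,.2098])
print('fwd',(m[:2]-T)@x,'lat',(m[:2]-T)@n)
print('top est',(np.array([.5521,-.1480])-T)@x,(np.array([.5521,-.1480])-T)@n)
E
```

```text
[ 0.51197738 -0.15670451  0.022     ] [ 0.59249393 -0.13932964  0.022     ] [ 0.55223565 -0.14801707  0.022     ] 0.08236990869460677
fwd 0.03356920581853103 lat -0.0011463825146954178
top est 0.03361436000000001 -0.001275429999999972
```

>>> jog_arm:
  motion:
    - [0,0,-25,0,0,0,119]
    - [0,0,-50,0,0,0,119]
    - [0,0,-75,0,0,0,119]
    - [0,0,-100,0,0,0,119]
    - [0,0,-120,0,0,0,119]
    - [0,0,-140,0,0,0,119]
    - [0,0,-155,0,0,0,119]
    - [0,0,-165,0,0,0,119]
    - [0,0,-172,0,0,0,119]
    - [0,0,-173,0,0,0,119]

```text
clock: 2.65
tcp_pos: [0.5594, -0.1828, 0.0097]
tcp_rot: [[-0.203, 0.979, -0.0], [0.979, 0.203, 0.0], [0.0, -0.0, -1.0]]
ft_force: [-0.3, 0.4, -0.4]
opening: 0.0501
```

>>> jog_arm:
  motion:
    - [-3,14,0,0,0,0,119]
    - [-5.5,26,0,0,0,0,119]
    - [-6,36,0,0,0,-0.012,119]
    - [-6.8,47,0,0,0,-0.024,119]
    - [-7.4,58,0,0,0,-0.036,119]
    - [-8.2,70,0,0,0,-0.05,119]
    - [-8.9,82,0,0,0,-0.064,119]
    - [-9.6,94,0,0,0,-0.076,119]
    - [-10.3,104,0,0,0,-0.084,119]
    - [-10.6,110,0,0,0,-0.084,119]

```text
clock: 3.9
tcp_pos: [0.5488, -0.0721, 0.0099]
tcp_rot: [[-0.121, 0.993, -0.0], [0.993, 0.121, -0.0], [-0.0, -0.0, -1.0]]
ft_force: [0.1, 0.2, -0.2]
opening: 0.0503
```

```bash
cat > meas.py <<'E'
from h import *
import sys
d=grab('top',sys.argv[1]);c=d['color'].astype(int);b,g,r=c[...,0],c[...,1],c[...,2]
def big(m):
    M=np.zeros(m.shape,np.uint8);M[185:262,265:450]=m[185:262,265:450]*255
    return max(cv2.findContours(M,cv2.RETR_EXTERNAL,cv2.CHAIN_APPROX_NONE)[0],key=cv2.contourArea)
for n,m,z in(('plinth',r>b+8,.022),('plate',(r>b+70)&(g>b+50),.025)):
    k=big(m);print(n,cv2.minAreaRect(np.array([plane(d,p,z)[:2] for p in k[:,0]],np.float32)))
s=robot.sense();print(s['clock'],s['tcp_pos'],s['tcp_rot'][:,0],s['ft_force'])
E
python3 meas.py top1
```

```text
plinth ((0.5297819375991821, -0.03983765468001366), (0.08296053111553192, 0.07825005054473877), 11.569522857666016)
plate ((0.5273978114128113, -0.026072708889842033), (0.056582603603601456, 0.043474819511175156), 11.5873384475708)
3.95 [ 0.54868683 -0.07164338  0.00990368] [-1.21428586e-01  9.92600065e-01  4.57728047e-04] [-0.31743972  0.22807902 -0.05551117]
```

```bash
python3 - <<'E'
from h import *
d=grab('top','top2');w=grab('wrist','w2');s=grab('side','s2')
cv2.imwrite('pics/m1.png',cv2.resize(np.hstack([d['color'],s['color']]),(800,250)))
cv2.imwrite('pics/m1.png',np.vstack([cv2.resize(d['color'][130:330,180:500],(800,500))[:, :]])[:500])
m=np.hstack([cv2.resize(d['color'][130:330,180:500],(400,250)),cv2.resize(w['color'],(400,250))])
cv2.imwrite('pics/m1.png',np.vstack([m,np.hstack([cv2.resize(s['color'][120:360,220:540],(400,300)),np.zeros((300,400,3),np.uint8)])]))
print(robot.sense()['clock'])
E
```

```text
4.1
```

View pics/m1.png

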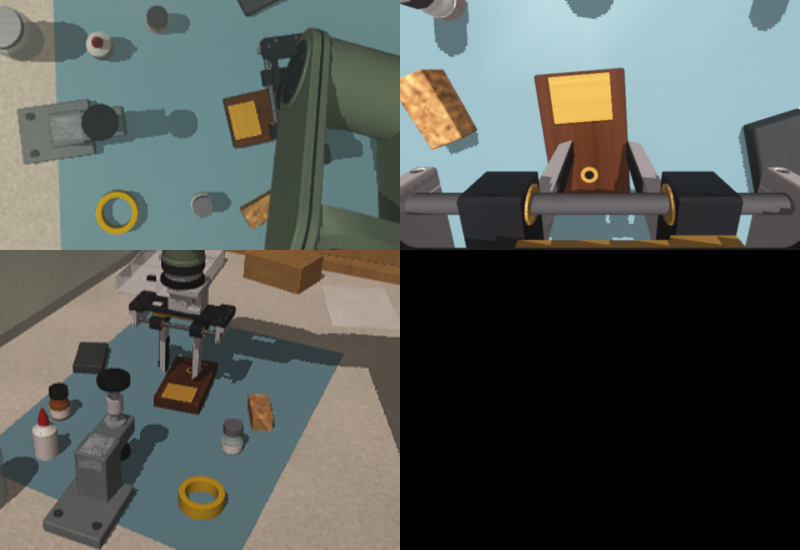

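The fingers slid just over the plinth without moving it. In the w1 picture the open tips sit about 12 mm above the TCP because of the linkage. I go back up and behind the plinth, then come down lower.

>>> jog_arm:
  motion:
    - [0,0,15,0,0,0,119]
    - [0,0,30,0,0,0.02,119]
    - [3,-30,30,0,0,0.04,119]
    - [6,-70,30,0,0,0.07,119]
    - [10.6,-110,30,0,0,0.084,119]
    - [10.6,-110,25,0,0,0.084,119]
    - [10.6,-110,10,0,0,0.084,119]
    - [10.6,-110,0,0,0,0.084,119]
    - [10.6,-110,-6,0,0,0.084,119]
    - [10.6,-110,-10,0,0,0.084,119]

```text
clock: 5.35
tcp_pos: [0.5592, -0.182, -0.0008]
tcp_rot: [[-0.205, 0.979, -0.001], [0.979, 0.205, 0.0], [0.001, -0.001, -1.0]]
ft_force: [0.6, 0.8, 0.1]
opening: 0.0504
```

```bash
python3 meas.py top3
```

```text
plinth ((0.5369598865509033, -0.07469137758016586), (0.08290356397628784, 0.14949768781661987), 11.631091117858887)
plate ((0.5274394154548645, -0.026064181700348854), (0.05649777874350548, 0.043474819511175156), 11.5873384475708)
5.4 [ 0.55896085 -0.18204615 -0.00104813] [-2.04369450e-01  9.78893418e-01  8.96581705e-04] [ 0.73912737 -0.09642824 -0.70005806]
```

>>> jog_arm:
  motion:
    - [-3,14,-2,0,0,0,119]
    - [-5.5,26,-2,0,0,0,119]
    - [-6,36,-2,0,0,-0.012,119]
    - [-6.8,47,-2,0,0,-0.024,119]
    - [-7.4,58,-2,0,0,-0.036,119]
    - [-8.2,70,-2,0,0,-0.05,119]
    - [-8.9,80,-2,0,0,-0.064,119]
    - [-9.6,90,-2,0,0,-0.076,119]
    - [-10,98,-2,0,0,-0.084,119]
    - [-10.3,104,-2,0,0,-0.084,119]

```text
clock: 6.65
tcp_pos: [0.5492, -0.0784, -0.002]
tcp_rot: [[-0.121, 0.993, 0.0], [0.993, 0.121, -0.0], [-0.0, 0.0, -1.0]]
ft_force: [0.1, -0.8, 0.3]
opening: 0.0504
```

```bash
python3 meas.py top4
```

```text
plinth ((0.5388687252998352, 0.005761310458183289), (0.08233784884214401, 0.14925271272659302), 7.127305030822754)
plate ((0.5323632955551147, 0.05516231805086136), (0.055703304708004, 0.04298115149140358), 7.76541805267334)
6.7 [ 0.54910689 -0.07770237 -0.00203853] [-1.20959896e-01  9.92657178e-01  6.56459433e-04] [-0.68841102 -0.07953342 -0.52457428]
```

>>> jog_arm:
  motion:
    - [-0.5,8,0,0,0,0,119]
    - [-1.2,20,0,0,0,0,119]
    - [-1.9,32,0,0,0,0,119]
    - [-2.6,44,0,0,0,0,119]
    - [-3.4,56,0,0,0,0,119]
    - [-4.1,68,0,0,0,0,119]
    - [-4.8,80,0,0,0,0,119]
    - [-5.4,90,0,0,0,0,119]
    - [-5.8,97,0,0,0,0,119]
    - [-6,100,0,0,0,0,119]

```text
clock: 7.95
tcp_pos: [0.5431, 0.0215, -0.0021]
tcp_rot: [[-0.121, 0.993, -0.0], [0.993, 0.121, -0.0], [-0.0, -0.0, -1.0]]
ft_force: [0.5, -0.6, 0.1]
opening: 0.0505
```

```bash
python3 meas.py top5; python3 - <<'E'
from h import *
w=grab('wrist','w5');s=grab('side','s5')
K=np.ones((9,9),np.uint8)
def knob(d,box,th):
    x0,y0,x1,y1=box;m=(d['color'].max(2)<th).astype(np.uint8);M=np.zeros_like(m);M[y0:y1,x0:x1]=m[y0:y1,x0:x1]
    M=cv2.morphologyEx(M,cv2.MORPH_OPEN,cv2.getStructuringElement(cv2.MORPH_ELLIPSE,(15,15)))
    x,y,ww,h=cv2.boundingRect(M);return x,y,ww,h
t=dict(np.load('pics/top0.npz'));s0=dict(np.load('pics/side0.npz'))
x,y,ww,h=knob(t,(238,205,280,250),54);print(x,y,ww,h,plane(t,(x+(ww-1)/2,y+(h-1)/2),.18))
print(knob(s0,(290,210,330,240),35))
for a in((.5256,.187),(.525,.185),(.524,.186)):
    pp=np.array([proj(s0,[a[0]+.024*np.cos(q),a[1]+.024*np.sin(q),z]) for q in np.linspace(0,6.28,60) for z in(.168,.18)])
    print(a,pp.min(0),pp.max(0)-pp.min(0))
cv2.imwrite('pics/m2.png',np.vstack([cv2.resize(w['color'],(480,300)),cv2.resize(s['color'][170:370,230:390],(480,600))[:300]]))
im=cv2.resize(s['color'][190:340,240:380],(560,600));cv2.imwrite('pics/m2.png',np.hstack([im[:,:400],cv2.resize(w['color'][:,120:520],(400,400))[:600] if 0 else cv2.copyMakeBorder(cv2.resize(w['color'][:,120:520],(400,400)),0,200,0,0,cv2.BORDER_CONSTANT)]))
E
```

```text
plinth ((0.5307663083076477, 0.1204337477684021), (0.08257242292165756, 0.118803009390831), 6.996922969818115)
plate ((0.5512650012969971, 0.15257903933525085), (0.006842315196990967, 0.030660953372716904), 7.148977279663086)
8.0 [ 0.54307436  0.02175965 -0.00206502] [-1.20979578e-01  9.92654953e-01  2.92704515e-04] [-0.06051765  0.07986318 -0.09616123]
246 214 29 28 [0.52586026 0.18583268 0.18      ]
(298, 215, 26, 19)
(0.5256, 0.187) [295.4324308  214.27103367] [27.17843847 20.54934204]
(0.525, 0.185) [296.34628092 213.847229  ] [27.13345597 20.50402206]
(0.524, 0.186) [296.49835111 214.24947287] [27.16839927 20.54850783]
```

View pics/m2.png

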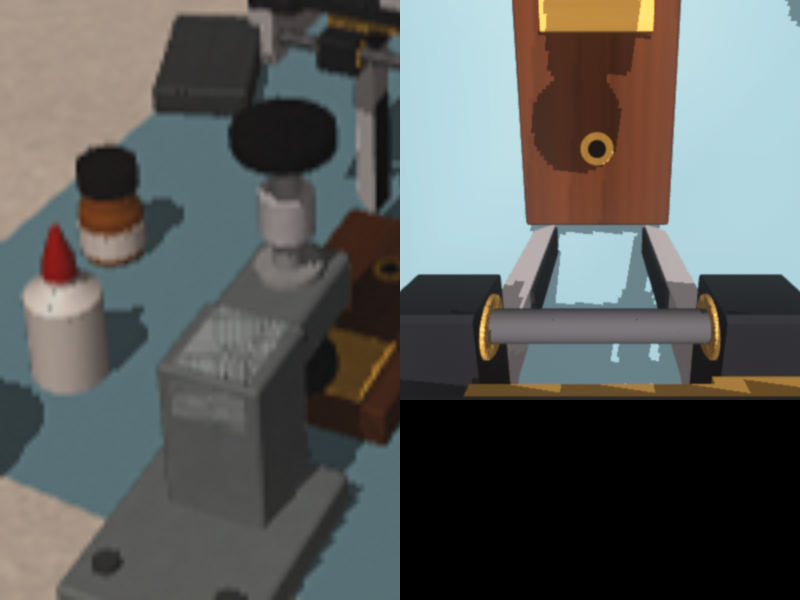

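Axis is about (0.5257, 0.1862), combining knob and foot. The side crop shows the brass plate coming in under the arm. Last 31 mm, slowly.

>>> jog_arm:
  motion:
    - [-0.1,4,0,0,0,0,119]
    - [-0.3,8,0,0,0,0,119]
    - [-0.4,12,0,0,0,0,119]
    - [-0.5,16,0,0,0,0,119]
    - [-0.7,20,0,0,0,0,119]
    - [-0.8,23.5,0,0,0,0,119]
    - [-0.9,26.5,0,0,0,0,119]
    - [-1,29,0,0,0,0,119]
    - [-1.1,30.5,0,0,0,0,119]
    - [-1.1,30.5,0,0,0,0,119]

```text
clock: 9.35
tcp_pos: [0.542, 0.0519, -0.0021]
tcp_rot: [[-0.121, 0.993, -0.0], [0.993, 0.121, 0.0], [0.0, -0.0, -1.0]]
ft_force: [0.5, -0.3, -0.1]
opening: 0.0501
```

>>> jog_arm:
  motion:
    - [0.5,-5,0,0,0,0,119]
    - [2,-15,0,0,0,0,119]
    - [3,-25,5,0,0,0,119]
    - [5,-40,40,0,0,0,119]
    - [7,-60,85,0,0,0,160]
    - [10,-80,130,0,0,0,255]
    - [12,-110,170,0,0,0,255]
    - [12,-150,210,0,0,0,255]
    - [12,-190,230,0,0,0,255]
    - [12,-220,240,0,0,0,255]

```text
clock: 10.6
tcp_pos: [0.5546, -0.1711, 0.2406]
tcp_rot: [[-0.119, 0.993, 0.003], [0.993, 0.119, -0.002], [-0.002, 0.003, -1.0]]
ft_force: [0.1, -0.1, -0.0]
opening: 0.0005
```

```bash
python3 meas.py top6; python3 - <<'E'
from h import *
t=dict(np.load('pics/top6.npz'));s=grab('side','s6')
a=cv2.resize(t['color'][185:265,225:345],(480,320));b=cv2.resize(s['color'][210:320,260:370],(320,320))
cv2.imwrite('pics/m3.png',np.hstack([a,b]))
E
```

```text
plinth ((0.5320216417312622, 0.13201384246349335), (0.08203078806400299, 0.13997648656368256), 7.20418119430542)
plate ((0.5518794655799866, 0.16869142651557922), (0.007274390198290348, 0.002221823437139392), 32.90827941894531)
10.65 [ 0.55482232 -0.17491403  0.24128211] [-0.11635628  0.9931901  -0.00588645] [ 0.39513385 -1.67881106  1.39964467]
```

View pics/m3.png

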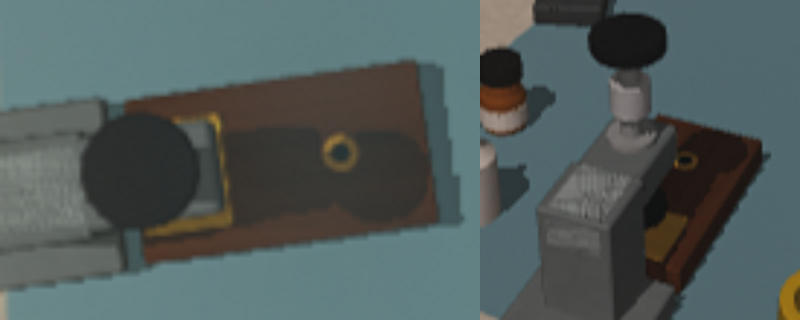

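```bash
python3 - <<'E'
from h import *
t=dict(np.load('pics/top6.npz'));c=t['color'].astype(int);b,g,r=c[...,0],c[...,1],c[...,2]
u=np.array([np.cos(np.radians(97)),np.sin(np.radians(97))]);n=np.array([u[1],-u[0]])
A=np.array([.5257,.1862])
M=np.zeros(b.shape,np.uint8);m=(r>b+8);M[190:260,250:345]=m[190:260,250:345]*255
k=max(cv2.findContours(M,cv2.RETR_EXTERNAL,cv2.CHAIN_APPROX_NONE)[0],key=cv2.contourArea)
P=np.array([plane(t,p,.022)[:2] for p in k[:,0]])-A
l=P@n;a=P@u
rear=a<-.1;print('lat range',np.percentile(l,[1,99]),'rear',np.sort(a)[:12],a.max())
# rear edge via line of pixels centre
sel=(np.abs(l)<.036)&(a<-.115);f=np.polyfit(l[sel],a[sel],1);print('rear edge at l=0',f[1],'tilt',np.degrees(f[0]))
for s in(-1,1):
    q=(l*s>.036)&(a>-.11)&(a<-.0);f=np.polyfit(a[q],l[q],1);print('side',s,f[1],np.degrees(f[0]), f[0]*-.05+f[1])
for uv in((103,100),(127,272),(127,103),(147,265)): 
    p=plane(t,(225+uv[0]/4-.4,185+uv[1]/4-.4),.021)[:2]-A;print(p@u,p@n)
E
```

```text
lat range [-0.04116182  0.0406153 ] rear [-0.12443226 -0.1244273  -0.12442235 -0.12441742 -0.1244125  -0.1241442
 -0.12413961 -0.12413503 -0.12413046 -0.12413046 -0.1241259  -0.12385626] 0.02385995145544295
rear edge at l=0 -0.12274085950065657 tilt -1.411333575373898
side -1 -0.0411134242140773 -1.2473354452495926 -0.040024918694255555
side 1 0.03968273909958542 -0.06686522980716114 0.0397410900203473
0.0343796209519137 0.04315162249891889
0.03347019814074739 -0.04417306139282929
0.022607848426921665 0.039969266977886414
0.02312565655828663 -0.042125939825512056
```

The plinth is centred within about 1 mm: rear edge near -124 mm, front near +24 mm, lateral within 0.5 mm. Now over the knob with the fingers shut.

>>> jog_arm:
  motion:
    - [-2,20,0,0,0,0,255]
    - [-5,60,0,0,0,0,255]
    - [-8,105,0,0,0,0,255]
    - [-12,150,0,0,0,0,255]
    - [-16,195,0,0,0,0,255]
    - [-19,240,0,0,0,0,255]
    - [-23,285,0,0,0,0,255]
    - [-26,325,0,0,0,0,255]
    - [-28,350,0,0,0,0,255]
    - [-28,354,0,0,0,0,255]

```text
clock: 11.95
tcp_pos: [0.5238, 0.1888, 0.2372]
tcp_rot: [[-0.126, 0.992, -0.002], [0.992, 0.126, 0.0], [0.001, -0.002, -1.0]]
ft_force: [0.7, 0.1, 0.3]
opening: 0.0005
```

```bash
python3 -c "
from h import *
import time
s=grab('side','s7');s=robot.sense();print(s['clock'],s['tcp_pos'],s['ft_force'],s['opening'])"
```

```text
12.0 [0.52427002 0.18795377 0.23731324] [ 0.38498338 -0.52422868 -0.36344049] 0.0005184707657433798
```

>>> jog_arm:
  motion:
    - [1,-1.5,-8,0,0,0,255]
    - [1,-1.5,-18,0,0,0,255]
    - [1,-1.5,-28,0,0,0,255]
    - [1,-1.5,-36,0,0,0,255]
    - [1,-1.5,-43,0,0,0,255]
    - [1,-1.5,-48,0,0,0,255]
    - [1,-1.5,-53,0,0,0,255]
    - [1,-1.5,-57,0,0,0,255]
    - [1,-1.5,-60,0,0,0,255]
    - [1,-1.5,-62,0,0,0,255]

```text
clock: 13.25
tcp_pos: [0.5271, 0.1842, 0.1759]
tcp_rot: [[-0.121, 0.993, 0.0], [0.993, 0.121, 0.0], [0.0, 0.0, -1.0]]
ft_force: [-0.0, -0.6, 0.9]
opening: 0.0007
```

>>> jog_arm:
  motion:
    - [0,0,-1,0,0,0,255]
    - [0,0,-2,0,0,0,255]
    - [0,0,-3,0,0,0,255]
    - [0,0,-4,0,0,0,255]
    - [0,0,-5,0,0,0,255]
    - [0,0,-6,0,0,0,255]
    - [0,0,-7,0,0,0,255]
    - [0,0,-8,0,0,0,255]
    - [0,0,-8,0,0,0,255]
    - [0,0,-8,0,0,0,255]

```text
clock: 14.5
tcp_pos: [0.5271, 0.1842, 0.168]
tcp_rot: [[-0.121, 0.993, 0.0], [0.993, 0.121, 0.0], [0.0, 0.0, -1.0]]
ft_force: [0.4, -0.8, 0.3]
opening: 0.0005
```

```bash
python3 -c "
from h import *
s=grab('side','s8');q=robot.sense();print(q['clock'],q['tcp_pos'],q['ft_force'])
cv2.imwrite('pics/m4.png',cv2.resize(s['color'][130:320,240:400],(480,570)))"
```

```text
14.55 [0.52708994 0.18418329 0.1680084 ] [ 0.39727739 -0.25166241  0.02727386]
```

View pics/m4.png

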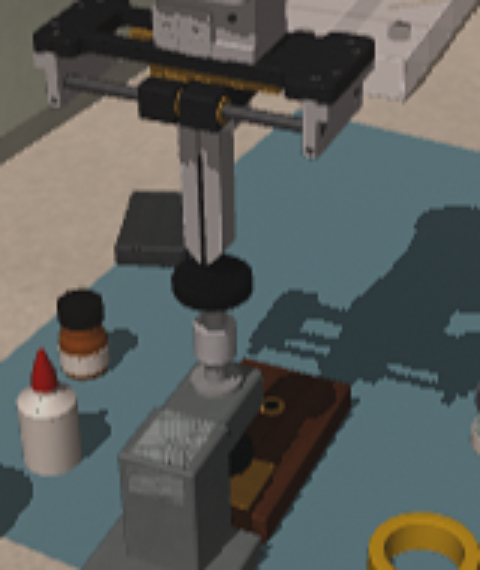

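The shut tips sit just at the centred knob while the TCP reads 0.168, so the tips are really about 12 mm above the reported TCP. From here I go by force onset and travel.

>>> jog_arm:
  motion:
    - [0,0,-1,0,0,0,255]
    - [0,0,-2,0,0,0,255]
    - [0,0,-3,0,0,0,255]
    - [0,0,-4,0,0,0,255]
    - [0,0,-5,0,0,0,255]
    - [0,0,-6,0,0,0,255]
    - [0,0,-6,0,0,0,255]
    - [0,0,-6,0,0,0,255]
    - [0,0,-6,0,0,0,255]
    - [0,0,-6,0,0,0,255]

```text
clock: 15.8
tcp_pos: [0.5271, 0.1842, 0.162]
tcp_rot: [[-0.121, 0.993, 0.0], [0.993, 0.121, 0.0], [0.0, 0.0, -1.0]]
ft_force: [-0.9, 0.1, 0.6]
opening: 0.0002
```

>>> jog_arm:
  motion:
    - [0,0,-1,0,0,0,255]
    - [0,0,-2,0,0,0,255]
    - [0,0,-3,0,0,0,255]
    - [0,0,-4,0,0,0,255]
    - [0,0,-5,0,0,0,255]
    - [0,0,-6,0,0,0,255]
    - [0,0,-6,0,0,0,255]
    - [0,0,-6,0,0,0,255]
    - [0,0,-6,0,0,0,255]
    - [0,0,-6,0,0,0,255]

```text
clock: 17.05
tcp_pos: [0.5271, 0.1842, 0.156]
tcp_rot: [[-0.121, 0.993, 0.0], [0.993, 0.121, -0.0], [-0.0, 0.0, -1.0]]
ft_force: [-0.9, -1.0, 2.6]
opening: 0.0003
```

```bash
python3 -c "
from h import *
for i in range(3):
  s=grab('side','s9');q=robot.sense();print(q['clock'],q['tcp_pos'],q['ft_force'],q['wrist_torque'])
cv2.imwrite('pics/m5.png',cv2.resize(s['color'][180:320,270:370],(420,588)))"
```

```text
17.1 [0.52707398 0.18416987 0.15598148] [-1.08423036 -0.47275141  3.37067845] [-0.13838039  0.19407067 -0.01819433]
17.15 [0.52704588 0.18417604 0.15597201] [-1.19691905 -0.3909594   3.28471011] [-0.09362115  0.14282342 -0.03176165]
17.2 [0.5270822  0.18415147 0.15595896] [-0.6585831  -0.01524989  2.51357937] [-0.13491423  0.17731846  0.02913048]
```

View pics/m5.png

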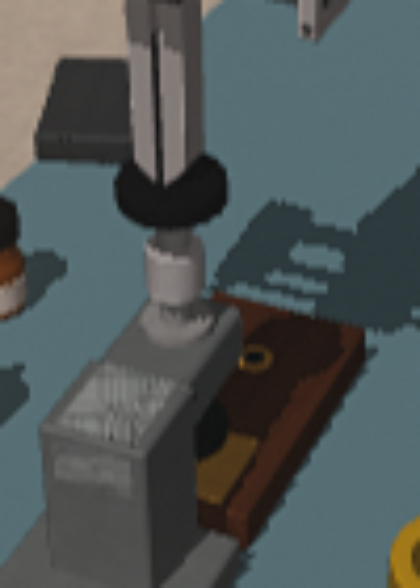

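Contact at about 3 N; the tips sit on the knob, centred. Now down in steps, watching the force.

>>> jog_arm:
  motion:
    - [0,0,-1.5,0,0,0,255]
    - [0,0,-3,0,0,0,255]
    - [0,0,-4.5,0,0,0,255]
    - [0,0,-6,0,0,0,255]
    - [0,0,-7.5,0,0,0,255]
    - [0,0,-9,0,0,0,255]
    - [0,0,-10,0,0,0,255]
    - [0,0,-10,0,0,0,255]
    - [0,0,-10,0,0,0,255]
    - [0,0,-10,0,0,0,255]

```text
clock: 18.45
tcp_pos: [0.5271, 0.1842, 0.146]
tcp_rot: [[-0.121, 0.993, 0.0], [0.993, 0.121, 0.0], [-0.0, 0.0, -1.0]]
ft_force: [-1.5, -0.2, 4.9]
opening: 0.0009
```

```bash
cat > f.py <<'E'
from h import *
F=[];Z=[]
for i in range(6):
  robot.get_image('side');q=robot.sense();F.append(q['ft_force']);Z.append(q['tcp_pos'])
print(q['clock'],np.mean(Z,0),np.mean(F,0))
E
python3 f.py
```

```text
18.75 [0.52708367 0.18416737 0.14599889] [-1.40250332 -0.06900525  4.02035971]
```

>>> jog_arm:
  motion:
    - [0,0,-1,0,0,0,255]
    - [0,0,-2,0,0,0,255]
    - [0,0,-3,0,0,0,255]
    - [0,0,-4,0,0,0,255]
    - [0,0,-5,0,0,0,255]
    - [0,0,-6,0,0,0,255]
    - [0,0,-7,0,0,0,255]
    - [0,0,-8,0,0,0,255]
    - [0,0,-8,0,0,0,255]
    - [0,0,-8,0,0,0,255]

```text
clock: 20.0
tcp_pos: [0.5271, 0.1842, 0.1387]
tcp_rot: [[-0.121, 0.993, 0.0], [0.993, 0.121, 0.0], [-0.0, 0.0, -1.0]]
ft_force: [-2.8, -0.9, 8.3]
opening: 0.0003
```

```bash
python3 f.py
```

```text
20.3 [0.52713143 0.18417005 0.13872073] [-3.01152269 -0.67374515  7.8927331 ]
```

>>> jog_arm:
  motion:
    - [0,0,-1,0,0,0,255]
    - [0,0,-2,0,0,0,255]
    - [0,0,-3,0,0,0,255]
    - [0,0,-4,0,0,0,255]
    - [0,0,-5,0,0,0,255]
    - [0,0,-6,0,0,0,255]
    - [0,0,-7,0,0,0,255]
    - [0,0,-7,0,0,0,255]
    - [0,0,-7,0,0,0,255]
    - [0,0,-7,0,0,0,255]

```text
clock: 21.55
tcp_pos: [0.5272, 0.1842, 0.1324]
tcp_rot: [[-0.121, 0.993, 0.001], [0.993, 0.121, -0.0], [-0.0, 0.001, -1.0]]
ft_force: [-4.7, -0.6, 11.8]
opening: 0.0003
```

```bash
python3 f.py
```

```text
21.85 [0.52717533 0.18418997 0.13244129] [-4.15131325 -1.18618863 10.99084295]
```

>>> jog_arm:
  motion:
    - [0,0,-1,0,0,0,255]
    - [0,0,-2,0,0,0,255]
    - [0,0,-2.2,0,0,0,255]
    - [0,0,-2.2,0,0,0,255]
    - [0,0,-2.2,0,0,0,255]
    - [0,0,-2.2,0,0,0,255]
    - [0,0,-2.2,0,0,0,255]
    - [0,0,-2.2,0,0,0,255]
    - [0,0,-2.2,0,0,0,255]
    - [0,0,-2.2,0,0,0,255]

```text
clock: 23.1
tcp_pos: [0.5272, 0.1842, 0.1305]
tcp_rot: [[-0.121, 0.993, 0.001], [0.993, 0.121, -0.0], [-0.0, 0.001, -1.0]]
ft_force: [-4.9, -0.7, 12.7]
opening: 0.0004
```

```bash
python3 f.py; python3 -c "
from h import *
s=grab('side','s10')
s0=dict(np.load('pics/side0.npz'))
cv2.imwrite('pics/m6.png',np.hstack([cv2.resize(i['color'][200:320,260:360],(400,480)) for i in (s0,s)]))"
```

```text
23.4 [0.52719607 0.18417766 0.13046416] [-4.80816146 -0.92099246 12.0180299 ]
```

View pics/m6.png

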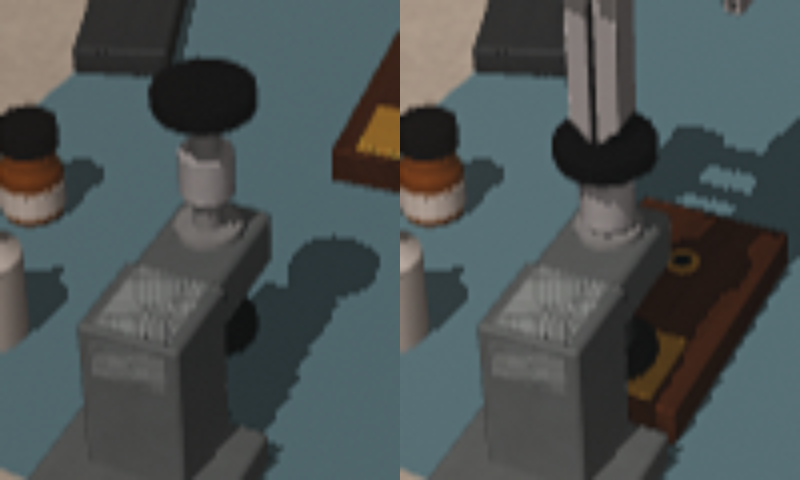

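Side view before and after: the knob has dropped about 50 px at 4x (about 26 mm), the pad is on the plate, and part of the knob's rod still shows above the sleeve. The mean force is 12.0 N, so I hand in while holding.

```bash
python3 -c "
from h import *
print(robot.sign_off())"
```

```text
the job is handed in; nothing more can be done
None
```

I slid the plinth under the press, pushed the knob down to about half its spring travel, and handed the job in at about 23 s with the arm still holding it there. The sign-off reports no verdict.

- **Pushing:** On the first try the fingertips passed just over the plinth without moving it, because they sit higher than the reported TCP (about 19 mm, judged later at the knob). I backed off, went lower and pushed it in flat with two fingers on the bare end face.
- **Centring:** In the top camera the plinth came out within about 1 mm of the press axis lengthwise and 0.5 mm sideways, and its yaw is within about half a degree. The plate itself was mostly hidden by the press, so this comes from the plinth's edges.
- **Knob:** The pad landed between about 4 and 6 N. The force then rose at about 0.5 N per mm to a mean of 12.0 N, which means about 12 mm sunk. The side picture agrees, with the knob down about 26–27 mm and not bottomed.
- **Disagreements:** The height check against the reported TCP did not fit (130 mm, where the knob top should be 153 mm), so I relied on force and travel instead. A sideways force of about 5 N also showed at the wrist while holding, which I did not correct.
- **Other items:** I saw nothing else on the bench moved in the pictures I viewed, but I did not re-measure those items.

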